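# Punch the drill spot in a vacuum flange blank

## Robot

A 7-joint arm with a two-finger parallel gripper is mounted at the origin on the work surface. World frame = base frame: x ahead of the robot, y to its left, z up, the work surface at z = 0. Lengths are in mm, angles in rad, forces in N, time in s.
With the tool pointing down it reaches from about 400 to 875 mm from the base axis. Payload 4.4 kg.
Tool frame: the origin (TCP) lies at the very end of the fingers, on their centre line; the grasp point (between the pads) lies 19 mm behind it; z points along the fingers, y is the line along which they close (so a half turn about z gives the same grasp; the last joint's range is limited). The gripper opens to 85 mm and grips with 20 to 120 N. Pads are 22 mm wide; open, the fingers measure 114 mm over their backs; the gripper's body (76 mm by 85 mm) begins 54 mm behind the grasp point. The pads swing forward as they close: fully open they stand 13 mm farther back than shut.
Start: joints at [1.151, 0.628, 0.038, 1.517, -0.027, 0.996, -0.02], TCP at [225.23, -609.745, 231.313] pointing down, gripper open.
Joint ranges: [-3.06, 3.06], [-0.37, 2.12], [-1.25, 1.32], [0.18, 2.47], [-1.1, 4.24], [0.23, 1.98], [-2.94, 2.94]. Speed limits (rad/s): [2.57, 2.57, 3.14, 3.14, 3.14, 3.14, 3.14].

## Interface

Orientations are given as [roll, pitch, yaw] about the fixed x, y, z axes, in that order (R = Rz(yaw) Ry(pitch) Rx(roll)).
In Python, from cell import read_state, get_image, camera_info, finish_job gives the robot as it stands.
- The arm moves only by the tool play_rows, never from a script. Its argument "deltas" is one flat list of numbers, 7 for each row, row after row: the shift along the tool's x, y, z in mm, then the turn, a rotation vector about the tool's x, y, z in rad, then the opening, from 0 (shut) to 1 (fully open). In form: [dx, dy, dz, ax, ay, az, grip, dx, dy, dz, ax, ay, az, grip, ...]. A call has 1 to 10 rows; each row is the pose to reach, as a shift and turn from the pose commanded when the call began, along the tool's axes at that moment; what a row does not reach only later rows make up. A row lasts 1/8 s, in which the tool goes at most 62.5 mm and 10.7 degrees, less where a joint would pass 70% of its speed; a pose out of reach is approached as far as the arm can. A call with a gripper value outside its range is refused whole. The fingers move at their own pace and stop on an object; the grip force is fixed at half the most. Time passes only in rows, so rows that repeat a pose let the fingers close. It gives the time, the measured TCP pose, the force, the opening and the grip force at its end, in the units of the state.
- read_state(): the state, without advancing time (a new reading comes with each control period).
- get_image(name): name is "side" or "top" or "wrist"; returns the picture (420x560x3 uint8, red, green, blue); there is no depth.
- camera_info(name): a dict with "fx", "fy", "cx", "cy" (pixels), "distortion" ([k1, k2, p1, p2, k3] as OpenCV has them; the pictures are not rectified), "T" (4x4, takes a point from camera to world coordinates). Camera axes: x right, y down, z forward; pixel columns grow to the right and rows downward; lengths in mm; the calibration is good to about 2 mm. A picture is of the moment at which its call begins: read the wrist's pose just before it. camera_info takes no time and is no camera call; for the wrist camera it gives the pose at the moment of the call.
- finish_job(): hands the job in; it is judged then, once.
The state is a dict: "clock": time; "qpos": joint angles; "qd": joint speeds; "tau": joint torques, N m; "eef_pos": TCP position; "tool_rot": TCP orientation; "force": force on the tool from outside, world axes, zero at the start; "torque": the same for the moment, N m; "width": finger opening in mm; "gripper_force": force on a finger pad.
Only numpy, scipy, OpenCV 4.12 (cv2) and the standard library are available. Lean on these libraries where they do the work, as an engineer would, in place of code of your own. Each camera call takes 0.05 s, during which the arm holds its last target. There are 200 camera calls.

## Task

Take the spring-loaded centre punch out of the rack, set its nose through the little drill bush onto the flange blank on the stand, and press it straight down, without forcing it, until its spring snaps; do not set it off anywhere else. Then put the punch back in the rack hole it came from and let go, leaving the other things where they are.

Things in the scene. Friction and masses are not known exactly. Their poses are not given: they have to be found in the camera images.
- punch: Steel centre punch hanging upright in the rack, 122 mm long, 0.2 kg. Origin: on its axis, at the collar's underside; z up, away from the nose. 28 mm collar at z 0 to 5 mm; above it a round 16 mm grip to z 50 mm, 17 mm cap to z 62 mm: grip just above the collar, which then bears on the fingertips. Below: 14 mm barrel, tapering from z -34 to 9 mm at z -42; sliding 6 mm nose to z -60.
- punch_tip (a point): Point of the punch's nose, 60 mm below the punch origin while the nose is out; it moves up into the barrel when pressed. Pushing it with more than about 20 N is forcing it.
- nose (a joint): How far the nose is pushed into the barrel, m: 0 out, 0.010 at the hard stop. Resistance begins at about 2 N, peaks at about 14 N at 3 to 4 mm, then the spring snaps: from there the resistance falls to 2 to 4 N at 9 mm (it has snapped once it is past 6.5 mm). At 10 mm the stop is hard and the force soars. It springs out again when lifted.
- rack: Fixed rack, 60 x 200 mm, top face 75 mm above the bench; origin at the middle of its underside, on the bench. A single row along its y axis of four 20 mm holes, at y -72, -24, 24 and 72 mm, through the 6 mm top plate. The punch hangs in one by its collar, two capped tubes in others, one is empty.
- stand: Fixed height-adjustable stand, 120 mm square base; origin at the middle of its underside, on the bench. Its column carries a 100 mm square platform with a round aluminium flange blank on it, 96 mm diameter, 10 mm thick. The column is locked at a height that is not measured: the blank's top face lies anywhere from 80 to 120 mm above the bench and must be felt for.
- spot (a point): Point at bench level, straight below the axis of the drill bush (18 mm along x, 12 mm along y from the stand origin, stand's axes). The bush is a steel ring fixed on the blank's top face: 20 mm outer diameter, 10 mm bore, 6 mm high, at the blank's unmeasured height. In the bore lies the bare face to be punched.
- tube_a: Bystander: short capped tube hanging in the rack; cap 25 mm diameter, 14 mm above the rack top; origin at the cap's underside.
- tube_b: Bystander: a second tube of the same size.
- beaker: Bystander: glass beaker, 66 mm diameter, 85 mm high; origin under its base.
- jar: Bystander: screw-cap jar, 60 mm diameter, 80 mm high; origin under its base.
- clamp_ring: Bystander: aluminium ring, 56 mm diameter, 12 mm high, on the bench; origin under its centre.
- wrench: Bystander: steel wrench lying on the bench.
- spare_flange: Bystander: steel flange with a stub, 60 mm diameter, 30 mm high, on the bench; origin under its centre.
There are look-alikes about, which are no part of the job. Leave any orange or yellow look-alike of the stand alone.

How it is judged (in metres and radians):
On the way:
1. the punch, upright, with its point inside the drill bush on the blank, is pressed until it has snapped (value of joint nose above 0.0065 m and horizontal distance between punch_tip and spot below 0.0035 m and angle between punch's own z axis and vertical below 0.12 rad and contact force between punch and stand above 1 N), for 0.04 s.
At the end, for the whole second after the job is handed in: The punch hangs upright in the rack hole it came from (within 8 mm of where it was, tilted less than 0.12 rad), its nose out, at rest and released (distance of punch from where it was at the start of the episode below 0.008 m and angle between punch's own z axis and vertical below 0.12 rad and value of joint nose below 0.002 m and linear speed of punch below 0.02 m/s); the robot touches nothing.
It fails at once if the punch is pressed against the stand or blank with more than 22 N (contact force between punch and stand above 22 N).
It fails at once if the punch is set off (nose pushed in beyond 6.5 mm) anywhere but in the bush, within 3.5 mm of its axis and tilted less than 0.12 rad (value of joint nose above 0.0065 m and (horizontal distance between punch_tip and spot above 0.0035 m or angle between punch's own z axis and vertical above 0.12 rad)).
It fails at once if another thing is moved by more than 30 mm (distance of any of tube_a, tube_b, beaker, jar, clamp_ring, wrench, spare_flange from where it was at the start of the episode above 0.03 m).
It also fails if it takes over 69 s, if anything falls off the work surface, if the arm or the gripper's body presses on something with over 40 N, if the wrist force passes 120 N, or if a joint passes its speed limit or range.

## Working session

There is one attempt and no reset: what is moved stays moved. The work goes in short steps, Python scripts to look and compute and a tool call to move; the robot and the scene stay as the last step left them, time stands still between calls to the robot, and variables do not carry over. Pictures are saved under pics/ and viewed, at most 11 in all, crops included, and the job is handed in when it is done.

Besides the shell and the picture viewer there is one more tool, called after ">>>" in YAML: its name, and indented under it one key for each argument. play_rows: Moves the arm, as the interface text tells. Its arguments: {"type":"object","properties":{"deltas":{"type":"array"}},"required":["deltas"]}

```bash
mkdir -p pics; ls; python3 - <<'E'
from cell import *
import cv2,numpy as np
print(read_state())
for n in ["side","top"]:
    im=get_image(n); cv2.imwrite(f"pics/{n}0.png",im[:,:,::-1])
    c=camera_info(n); print(n,c)
E
```

```text
pics
{'clock': 0.0, 'qpos': array([ 1.15121324,  0.6293653 ,  0.03846163,  1.51839163, -0.0270072 ,
        0.99631133, -0.01999804]), 'qd': array([ 1.03423207e-03, -1.22324622e-05, -1.51443265e-03,  1.82361468e-04,
       -3.97827038e-04, -1.52817375e-03,  2.59403603e-04]), 'tau': array([ 9.69067855e-05, -5.63397968e+01,  1.22665387e+00, -1.93443918e+01,
        1.11046125e-02,  1.05609815e-02,  1.54138445e-05]), 'eef_pos': array([ 224.98595474, -609.1332859 ,  230.36948566]), 'tool_rot': array([-3.13963592e+00,  3.30097665e-05,  3.53764708e-01]), 'force': array([ 0.45619447, -1.16516341,  0.71777431]), 'torque': array([-0.01003643, -0.04608051,  0.00575702]), 'gripper_force': 0.0, 'width': 85.01574496893898}
side {'fx': 388.16592798288065, 'fy': 388.16592798288065, 'cx': 279.98492385742213, 'cy': 212.2614825347731, 'distortion': array([-0.03052433,  0.        ,  0.        ,  0.        ,  0.        ]), 'T': array([[-6.60818459e-01, -4.11928699e-01,  6.27402352e-01,
         1.92518574e+01],
       [-7.50417868e-01,  3.47188818e-01, -5.62434839e-01,
         4.62582159e+02],
       [ 1.38559705e-02, -8.42481258e-01, -5.38547436e-01,
         5.16664044e+02],
       [ 0.00000000e+00,  0.00000000e+00,  0.00000000e+00,
         1.00000000e+00]])}
top {'fx': 420.0791673164555, 'fy': 420.0791673164555, 'cx': 269.903712506861, 'cy': 203.17666485285696, 'distortion': array([-0.06133479,  0.        ,  0.        ,  0.        ,  0.        ]), 'T': array([[-2.42658834e-02, -9.81768118e-01,  1.88527264e-01,
         3.53370329e+02],
       [-9.99286761e-01,  2.92784374e-02,  2.38483299e-02,
        -2.03998489e+01],
       [-2.89333136e-02, -1.87814098e-01, -9.81778350e-01,
         1.03461032e+03],
       [ 0.00000000e+00,  0.00000000e+00,  0.00000000e+00,
         1.00000000e+00]])}
```

View pics/top0.png

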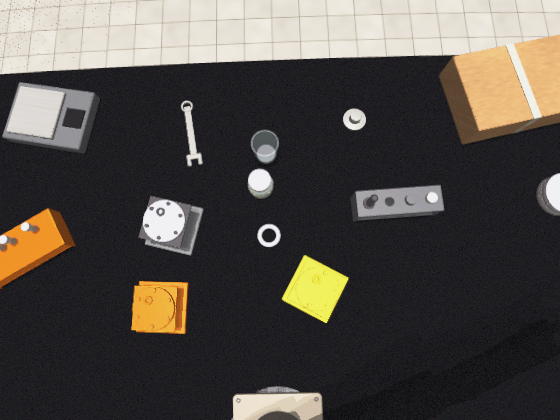

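View pics/side0.png

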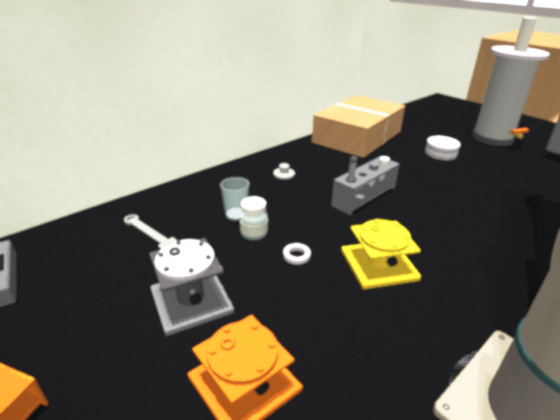

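The top view shows three stands: grey/white at (170,222), orange at (159,307) and yellow at (315,289). The grey one is the real stand, with a grey base and an aluminium blank; its bush is at about (160,212). There are two racks: grey at (398,203) and orange at (30,248). The grey one is the real rack, and a tall dark tool, probably the punch, stands at about (370,200). I'll enlarge both to confirm.

```bash
cat > h.py <<'E'
import cv2,numpy as np
from cell import *
def K(c): return np.array([[c["fx"],0,c["cx"]],[0,c["fy"],c["cy"]],[0,0,1]])
def ray(c,uv):
    p=cv2.undistortPoints(np.array([[uv]],float),K(c),c["distortion"])[0,0]
    return c["T"][:3,3],c["T"][:3,:3]@np.array([p[0],p[1],1])
def atz(c,uv,z):
    o,d=ray(c,uv); return o+d*(z-o[2])/d[2]
def proj(c,P):
    Ti=np.linalg.inv(c["T"]); q,_=cv2.projectPoints(np.array(P,float).reshape(-1,3),cv2.Rodrigues(Ti[:3,:3])[0],Ti[:3,3],K(c),c["distortion"]); return q[:,0]
def tri(cs,uvs):
    A=np.zeros((3,3));b=np.zeros(3)
    for c,uv in zip(cs,uvs):
        o,d=ray(c,uv);d=d/np.linalg.norm(d);M=np.eye(3)-np.outer(d,d);A+=M;b+=M@o
    return np.linalg.solve(A,b)
E
python3 - <<'E'
import cv2,numpy as np
t=cv2.imread("pics/top0.png");s=cv2.imread("pics/side0.png")
f=lambda im,x,y,w,h:cv2.resize(im[y:y+h,x:x+w],(400,300),interpolation=cv2.INTER_CUBIC)
cv2.imwrite("pics/crop1.png",np.vstack([np.hstack([f(t,348,165,100,75),f(t,130,185,80,60)]),np.hstack([f(s,320,145,100,75),f(s,140,230,120,90)])]))
E
```

```text
(no output)
```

View pics/crop1.png

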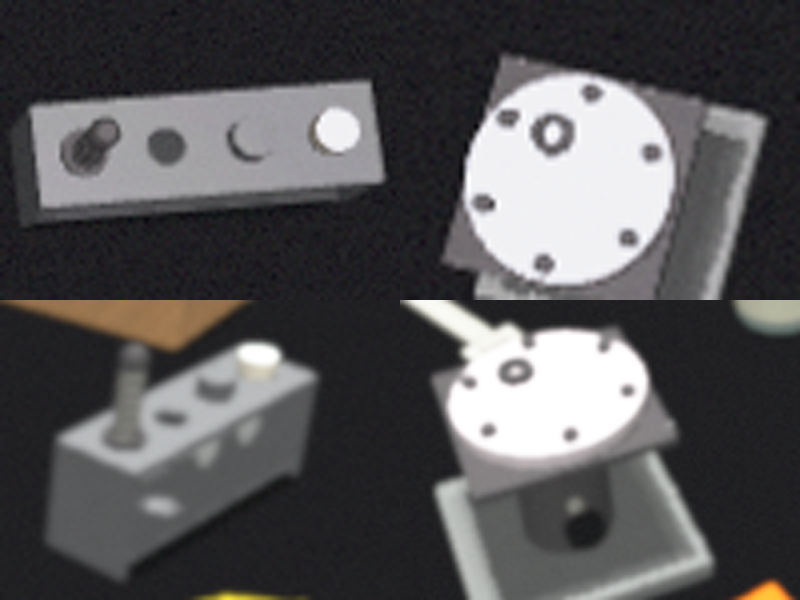

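The crop confirms the grey rack: the punch is in an end hole, with its collar at top pixel (368.5,203) and its cap at (374.5,197.5). Next to it are the empty hole (390,201.5) and the tubes at (410,199.5) and (432,197.5). The grey stand's bush is at top (160.6,211.6) and side (174.5,251.6).

```bash
python3 - <<'E'
from h import *
np.set_printoptions(precision=1,suppress=True)
t=camera_info("top");s=camera_info("side")
print("collar",atz(t,(368.5,203.2),80),"cap top",atz(t,(374.5,197.5),137),"side",atz(s,(353.2,157),137),tri([t,s],[(374.5,197.5),(353.2,157)]))
f=lambda x,y:(348+x/4,165+y/4)
C=np.array([atz(t,f(*p),75) for p in [(32,107),(370,80),(385,182),(40,208)]]);print(C,C.mean(0))
R=C.mean(0);
u=(C[0]+C[3]-C[1]-C[2]);print("len",np.linalg.norm(u)/2);u/=np.linalg.norm(u)
print("u",u,np.arctan2(u[1],u[0]),[R+u*k for k in(72,24,-24,-72)],"hole2",atz(t,f(167,146),75))
print("bush tri",tri([t,s],[(160.6,211.6),(174.5,251.6)]))
g=lambda x,y:(130+x/5,185+y/5)
for z in(80,100,120):print(z,atz(t,g(153,133),z+6),atz(t,g(170,179),z),atz(s,(174.5,251.6),z+6))
w=camera_info("wrist");st=read_state();print(w,st["eef_pos"],st["tool_rot"])
E
```

```text
collar [ 529.8 -224.6   80. ] cap top [ 531.5 -226.3  137. ] side [ 531.8 -225.7  137. ] [ 531.8 -226.2  136.8]
[[ 558.8 -198.4   75. ]
 [ 569.1 -397.8   75. ]
 [ 508.3 -400.4   75. ]
 [ 499.2 -199.3   75. ]] [ 533.8 -299.    75. ]
len 200.45712600720452
u [-0.  1.  0.] 1.6193836035282778 [array([ 530.3, -227.1,   75. ]), array([ 532.7, -275. ,   75. ]), array([ 535., -323.,   75.]), array([ 537.3, -370.9,   75. ])] hole2 [ 533.3 -275.3   75. ]
bush tri [519.9 251.1 105.7]
80 [523.2 256.6  86. ] [502.4 249.8  80. ] [544.3 241.3  86. ]
100 [519.6 250.7 106. ] [499.2 244.1 100. ] [520.  251.5 106. ]
120 [516.  244.9 126. ] [496.1 238.5 120. ] [495.6 261.8 126. ]
{'fx': 353.1037281851499, 'fy': 353.1037281851499, 'cx': 273.57338484641895, 'cy': 208.03793633161513, 'distortion': array([-0.1,  0. ,  0. ,  0. ,  0. ]), 'T': array([[   0.3,   -0.9,   -0.3,  302. ],
       [  -0.9,   -0.3,   -0.1, -580.2],
       [  -0. ,    0.3,   -0.9,  372.4],
       [   0. ,    0. ,    0. ,    1. ]])} [ 225.  -609.2  230.5] [-3.1 -0.   0.4]
```

>>> play_rows:
  deltas: [52,-31,0,0,0,0,1,105,-63,0,0,0,0,1,158,-95,0,0,0,0,1,210,-127,0,0,0,0,1,262,-159,0,0,0,0,1,315,-190,0,0,0,0,1,368,-222,0,0,0,0,1,420,-254,0,0,0,0,1,420,-254,0,0,0,0,1,420,-254,0,0,0,0,1]

```text
clock: 1.35
eef_pos: [530.6, -226.2, 230.9]
tool_rot: [-3.141, 0.001, 0.354]
force: [-0.5, -0.2, 0.2]
width: 85.4
gripper_force: 0.0
```

```bash
python3 - <<'E'
from h import *
np.set_printoptions(precision=2,suppress=True)
s=read_state();w=camera_info("wrist");im=get_image("wrist");cv2.imwrite("pics/w1.png",im[:,:,::-1])
print(s);print(w["T"]);print("pred cap,collar",proj(w,[[531.3,-226,137],[531.3,-226,80],[533,-275,75]]))
E
```

```text
{'clock': 1.35, 'qpos': array([ 0.34,  0.52,  0.02,  1.73, -0.01,  0.89, -0.85]), 'qd': array([ 0.03, -0.01,  0.02,  0.01, -0.  , -0.  , -0.  ]), 'tau': array([ -1.96, -49.17,  -0.25, -18.19,  -0.15,  -0.03,  -0.01]), 'eef_pos': array([ 530.64, -226.2 ,  230.91]), 'tool_rot': array([-3.14,  0.  ,  0.35]), 'force': array([-0.54, -0.25,  0.2 ]), 'torque': array([-0.01,  0.04,  0.  ]), 'gripper_force': 0.0, 'width': 85.35679736019908}
[[   0.35   -0.89   -0.3   607.73]
 [  -0.94   -0.33   -0.11 -196.81]
 [   0.      0.32   -0.95  372.74]
 [   0.      0.      0.      1.  ]]
pred cap,collar [[274.82 211.28]
 [274.6  189.54]
 [326.93 204.76]]
```

View pics/w1.png

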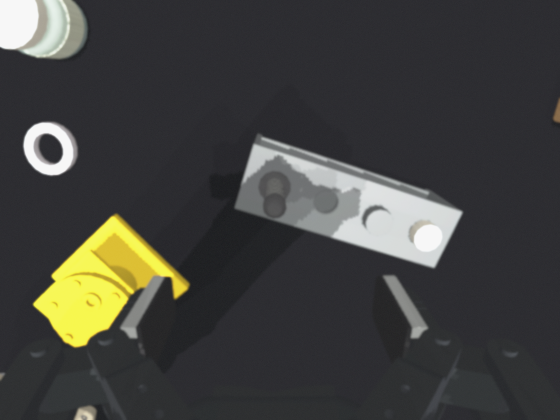

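The wrist view has the cap at (275,206) and the collar at (273,184). That is within about 4 mm of the prediction, which is fine for the grip. I'll descend and close just above the collar.

>>> play_rows:
  deltas: [1,0,40,0,0,0,1,1.5,0,80,0,0,0,1,1.5,0,120,0,0,0,1,1.5,0,140,0,0,0,1,1.5,0,148,0,0,0,1,1.5,0,148,0,0,0,1]

```text
clock: 2.15
eef_pos: [532.1, -226.6, 83.4]
tool_rot: [3.141, 0.001, 0.352]
force: [0.3, -0.5, 0.5]
width: 85.3
gripper_force: 0.0
```

```bash
python3 - <<'E'
from h import *
a=get_image("wrist")[:,:,::-1];b=get_image("side")[:,:,::-1]
f=lambda im,x,y,w,h:cv2.resize(im[y:y+h,x:x+w],(400,400),interpolation=cv2.INTER_CUBIC)
cv2.imwrite("pics/g1.png",np.hstack([f(a,130,60,300,300),f(b,290,90,130,130)]))
w=camera_info("wrist");print(proj(w,[[531.3,-226,137],[531.3,-226,80]]),read_state()["eef_pos"])
E
```

```text
[[273.63063395 366.85793522]
 [273.43587462 278.24222003]] [ 533.08108538 -226.30632164   84.3225777 ]
```

View pics/g1.png

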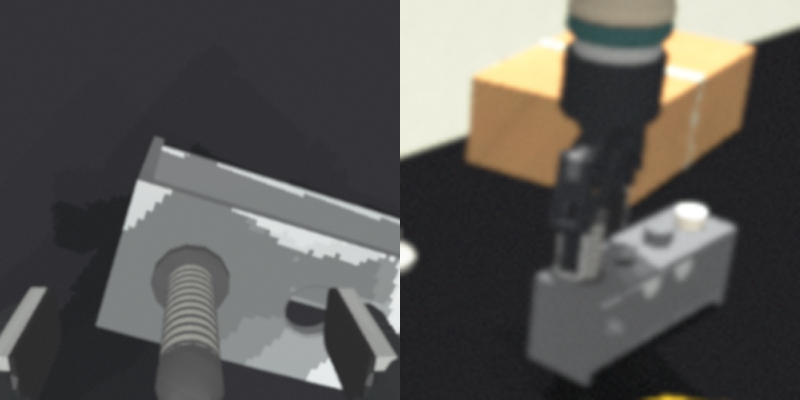

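The punch is centred between the open pads, with its collar at wrist pixel (272,272). Closing.

>>> play_rows:
  deltas: [1,0,1,0,0,0,0,1,0,1,0,0,0,0,1,0,1,0,0,0,0,1,0,1,0,0,0,0,1,0,1,0,0,0,0,1,0,1,0,0,0,0,1,0,1,0,0,0,0,1,0,1,0,0,0,0,1,0,1,0,0,0,0]

```text
clock: 3.38
eef_pos: [533.7, -225.2, 82.6]
tool_rot: [3.141, -0.0, 0.354]
force: [-1.1, 0.9, 5.6]
width: 15.0
gripper_force: 58.4
```

>>> play_rows:
  deltas: [0,0,-20,0,0,0,0,0,0,-60,0,0,0,0,0,0,-100,0,0,0,0,0,0,-140,0,0,0,0,0,0,-145,0,0,0,0,0,0,-145,0,0,0,0]

```text
clock: 4.12
eef_pos: [532.9, -224.8, 226.3]
tool_rot: [-3.141, 0.001, 0.354]
force: [-0.3, 0.6, -2.8]
width: 14.7
gripper_force: 58.6
```

>>> play_rows:
  deltas: [10,-29,0,0,0,0,0,27,-79,0,0,0,0,0,46,-135,0,0,0,0,0,65,-191,0,0,0,0,0,84,-247,0,0,0,0,0,103,-304,0,0,0,0,0,122,-360,0,0,0,0,0,139,-411,0,0,0,0,0,149,-441,0,0,0,0,0,152,-451,0,0,0,0,0]

```text
clock: 5.38
eef_pos: [518.1, 252.8, 225.1]
tool_rot: [-3.141, 0.004, 0.358]
force: [-0.2, 0.0, -2.2]
width: 14.5
gripper_force: 58.8
```

>>> play_rows:
  deltas: [0,0,10,0,0,0,0,0,0,20,0,0,0,0,0,0,30,0,0,0,0,0,0,35,0,0,0,0,0,0,35,0,0,0,0,0,0,35,0,0,0,0]

```text
clock: 6.12
eef_pos: [520.2, 250.7, 192.7]
tool_rot: [-3.141, -0.001, 0.354]
force: [-0.3, 0.3, -2.0]
width: 14.8
gripper_force: 58.8
```

```bash
python3 - <<'E'
from h import *
np.set_printoptions(precision=2,suppress=True)
print(read_state())
ims={n:get_image(n)[:,:,::-1] for n in("wrist","top","side")}
for n in ims: cv2.imwrite(f"pics/h_{n}.png",ims[n])
P=[520,251,106];Tp=[520,251,125]
for n in ims: print(n,proj(camera_info(n),[P,Tp]))
f=lambda im,x,y,w,h:cv2.resize(im[y:y+h,x:x+w],(400,300),interpolation=cv2.INTER_CUBIC)
cv2.imwrite("pics/h.png",np.vstack([np.hstack([cv2.resize(ims["wrist"],(400,300)),f(ims["wrist"],222,130,100,75)]),np.hstack([f(ims["side"],130,200,100,75),f(ims["top"],110,180,100,75)])]))
E
```

```text
{'clock': 6.125, 'qpos': array([-0.5 ,  0.57, -0.  ,  1.77,  0.  ,  0.8 , -1.72]), 'qd': array([-0., -0.,  0., -0.,  0., -0., -0.]), 'tau': array([  0.08, -51.36,   0.69, -17.04,   0.01,   0.01,   0.  ]), 'eef_pos': array([520.18, 250.69, 192.66]), 'tool_rot': array([-3.14, -0.  ,  0.35]), 'force': array([-0.25,  0.25, -2.  ]), 'torque': array([ 0.03, -0.04, -0.02]), 'gripper_force': 58.764846324920654, 'width': 14.766686047611106}
wrist [[274.42 215.94]
 [274.49 226.02]]
top [[160.49 211.44]
 [158.07 210.  ]]
side [[174.77 251.46]
 [173.25 242.46]]
```

View pics/h.png

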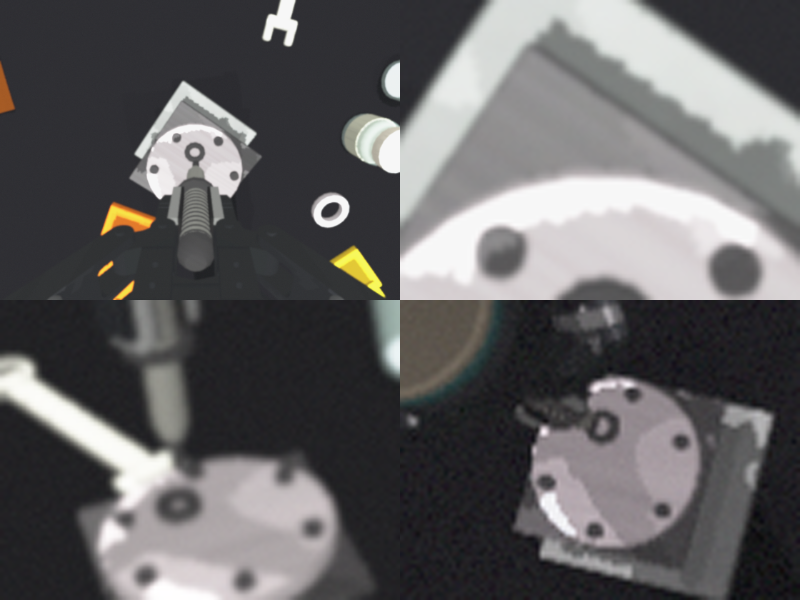

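In the wrist view the bush is at about (273,213), with the nose just below it at (274,228). I'll enlarge for the tip-to-bush offset.

```bash
python3 - <<'E'
import cv2,numpy as np
f=lambda n,x,y,w,h:cv2.resize(cv2.imread(f"pics/h_{n}.png")[y:y+h,x:x+w],(400,400),interpolation=cv2.INTER_CUBIC)
cv2.imwrite("pics/h2.png",np.hstack([f("wrist",249,197,50,50),f("side",150,220,50,50)]))
E
```

```text
(no output)
```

View pics/h2.png

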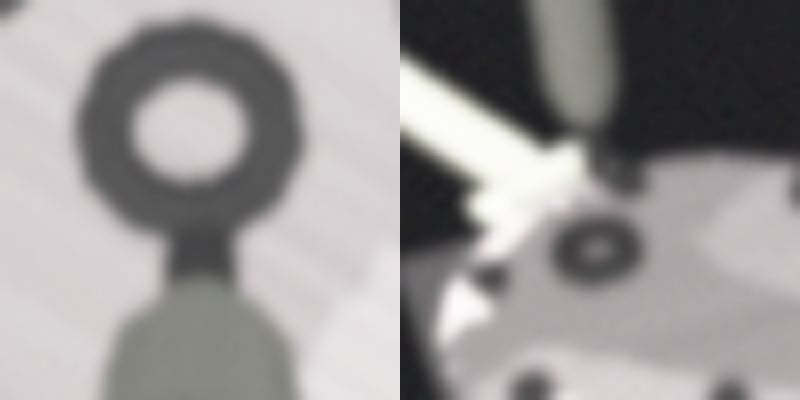

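The nose is about 0.9 mm to the right of the bush axis in the wrist view. In the side view its barrel line passes about 1.4 px to the right. Together these put the tip at about −2.3 mm in tool x and +0.8 mm in tool y. I'll correct that, lower to just above the bush, and look again.

>>> play_rows:
  deltas: [1,-0.4,0,0,0,0,0,2.3,-0.8,4,0,0,0,0,2.3,-0.8,8,0,0,0,0,2.3,-0.8,12,0,0,0,0,2.3,-0.8,14,0,0,0,0,2.3,-0.8,14,0,0,0,0,2.3,-0.8,14,0,0,0,0]

```text
clock: 7.15
eef_pos: [521.9, 252.2, 178.4]
tool_rot: [-3.142, -0.0, 0.354]
force: [0.9, 0.1, -2.1]
width: 14.4
gripper_force: 58.8
```

```bash
python3 - <<'E'
from h import *
np.set_printoptions(precision=2,suppress=True)
s=read_state();print(s["eef_pos"],s["force"])
for n in("wrist","side"): cv2.imwrite(f"pics/i_{n}.png",get_image(n)[:,:,::-1]);print(n,proj(camera_info(n),[[520,251,106],[520,251,111],[520,251,131]]))
f=lambda n,x,y,w,h:cv2.resize(cv2.imread(f"pics/i_{n}.png")[y:y+h,x:x+w],(400,400),interpolation=cv2.INTER_CUBIC)
cv2.imwrite("pics/i2.png",np.hstack([f("wrist",249,200,50,50),f("side",150,225,50,50)]))
E
```

```text
[521.89 252.19 178.43] [ 0.86  0.07 -2.09]
wrist [[275.59 226.4 ]
 [275.63 229.27]
 [275.82 242.06]]
side [[174.77 251.46]
 [174.37 249.12]
 [172.76 239.56]]
```

View pics/i2.png

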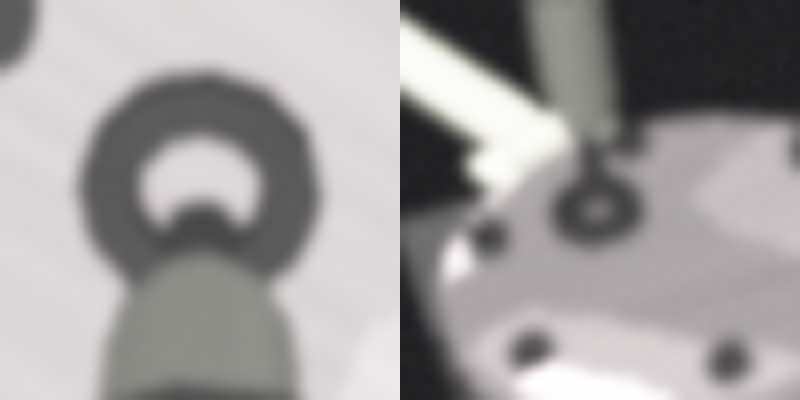

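The tip is now over the bore: in the wrist crop the nose is at column 201 and the ring at 201, and the side view shows about 1 mm or less of error. I'll nudge +0.5 mm in tool x and lower it, feeling for contact. Bush top is estimated at tip z 106, the blank at about 100.

>>> play_rows:
  deltas: [0.5,0,1,0,0,0,0,0.5,0,2,0,0,0,0,0.5,0,3,0,0,0,0,0.5,0,4,0,0,0,0,0.5,0,5,0,0,0,0,0.5,0,6,0,0,0,0,0.5,0,7,0,0,0,0,0.5,0,7,0,0,0,0,0.5,0,7,0,0,0,0]

```text
clock: 8.38
eef_pos: [522.2, 252.3, 171.3]
tool_rot: [3.142, 0.0, 0.354]
force: [-0.2, -0.6, -2.1]
width: 14.3
gripper_force: 58.8
```

>>> play_rows:
  deltas: [0,0,1,0,0,0,0,0,0,2,0,0,0,0,0,0,3,0,0,0,0,0,0,3,0,0,0,0]

```text
clock: 8.88
eef_pos: [522.7, 252.5, 169.3]
tool_rot: [-3.141, -0.001, 0.354]
force: [-0.6, -0.5, 7.4]
width: 14.5
gripper_force: 59.2
```

```bash
python3 - <<'E'
from h import *
np.set_printoptions(precision=2,suppress=True)
s=read_state();print(s["eef_pos"],s["force"])
for n in("wrist","side"): cv2.imwrite(f"pics/j_{n}.png",get_image(n)[:,:,::-1])
f=lambda n,x,y,w,h:cv2.resize(cv2.imread(f"pics/j_{n}.png")[y:y+h,x:x+w],(400,400),interpolation=cv2.INTER_CUBIC)
cv2.imwrite("pics/j2.png",np.hstack([f("wrist",249,210,50,50),f("side",150,225,50,50)]))
E
```

```text
[522.71 252.55 169.34] [-0.57 -0.51  7.37]
```

View pics/j2.png

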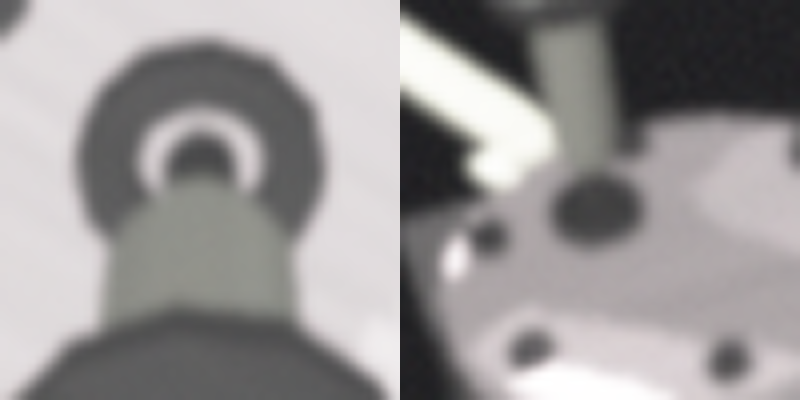

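The nose sits centred in the bore, with a white crescent around it in the wrist view. In the side view the barrel end is about 10 mm above the bush top, which fits the blank rather than the rim. The bush is about 3 mm higher than I first estimated, because the ring's wall shifted my pixel. Contact is about 9.5 N at roughly 2 mm of nose travel, so I'll press on gently.

>>> play_rows:
  deltas: [0,0,0.5,0,0,0,0,0,0,1,0,0,0,0,0,0,1,0,0,0,0]

```text
clock: 9.35
eef_pos: [522.8, 252.6, 168.7]
tool_rot: [-3.141, -0.002, 0.354]
force: [-3.1, -1.1, 9.2]
width: 14.6
gripper_force: 59.4
```

>>> play_rows:
  deltas: [0,0,0.5,0,0,0,0,0,0,1,0,0,0,0,0,0,1.5,0,0,0,0,0,0,1.5,0,0,0,0]

```text
clock: 9.85
eef_pos: [522.8, 252.7, 167.5]
tool_rot: [-3.141, -0.002, 0.354]
force: [-2.3, -0.5, 11.3]
width: 14.6
gripper_force: 59.5
```

>>> play_rows:
  deltas: [0,0,0.5,0,0,0,0,0,0,1,0,0,0,0,0,0,1.5,0,0,0,0,0,0,1.5,0,0,0,0]

```text
clock: 10.35
eef_pos: [522.8, 252.6, 165.9]
tool_rot: [-3.141, -0.002, 0.354]
force: [-1.8, -1.2, 9.5]
width: 14.5
gripper_force: 59.6
```

>>> play_rows:
  deltas: [0,0,0.5,0,0,0,0,0,0,1,0,0,0,0,0,0,1.4,0,0,0,0,0,0,1.4,0,0,0,0]

```text
clock: 10.85
eef_pos: [522.6, 252.6, 164.1]
tool_rot: [-3.141, -0.001, 0.354]
force: [-1.6, -0.4, 8.0]
width: 14.3
gripper_force: 59.5
```

>>> play_rows:
  deltas: [0,0,0.4,0,0,0,0,0,0,0.8,0,0,0,0,0,0,0.8,0,0,0,0]

```text
clock: 11.22
eef_pos: [522.5, 252.5, 162.7]
tool_rot: [-3.141, -0.001, 0.354]
force: [-1.5, -0.8, 4.5]
width: 14.6
gripper_force: 59.5
```

>>> play_rows:
  deltas: [0,0,0.3,0,0,0,0,0,0,0.6,0,0,0,0,0,0,0.6,0,0,0,0]

```text
clock: 11.6
eef_pos: [522.2, 252.4, 161.2]
tool_rot: [-3.142, 0.0, 0.354]
force: [0.1, -0.8, 0.8]
width: 14.8
gripper_force: 59.3
```

The force peaked at 13.4 N and has dropped to about 2.9 N with the nose about 9 mm in, so it has snapped. Lifting straight up and going back.

>>> play_rows:
  deltas: [0,0,-4,0,0,0,0,0,0,-10,0,0,0,0,0,0,-20,0,0,0,0,0,0,-40,0,0,0,0,0,0,-60,0,0,0,0,0,0,-66,0,0,0,0,0,0,-66,0,0,0,0]

```text
clock: 12.48
eef_pos: [522.2, 252.3, 227.4]
tool_rot: [3.142, 0.0, 0.354]
force: [0.2, -1.3, -2.1]
width: 14.7
gripper_force: 59.0
```

>>> play_rows:
  deltas: [-10,29,0,0,0,0,0,-27,79,0,0,0,0,0,-46,135,0,0,0,0,0,-65,191,0,0,0,0,0,-84,247,0,0,0,0,0,-103,304,0,0,0,0,0,-122,360,0,0,0,0,0,-140,411,0,0,0,0,0,-152,442,0,0,0,0,0,-155,452,0,0,0,0,0]

```text
clock: 13.72
eef_pos: [532.1, -228.1, 226.4]
tool_rot: [-3.141, 0.002, 0.35]
force: [-0.3, 0.6, -2.5]
width: 14.6
gripper_force: 58.9
```

>>> play_rows:
  deltas: [0,0,20,0,0,0,0,0,0,40,0,0,0,0,0,0,60,0,0,0,0,0,0,65,0,0,0,0,0,0,65,0,0,0,0]

```text
clock: 14.35
eef_pos: [533.6, -224.4, 162.3]
tool_rot: [-3.141, 0.0, 0.355]
force: [-0.1, -0.4, -2.1]
width: 14.7
gripper_force: 58.9
```

```bash
python3 - <<'E'
from h import *
np.set_printoptions(precision=2,suppress=True)
s=read_state();print(s["eef_pos"],s["force"],s["tool_rot"])
for n in("wrist","side"): cv2.imwrite(f"pics/k_{n}.png",get_image(n)[:,:,::-1])
f=lambda n,x,y,w,h:cv2.resize(cv2.imread(f"pics/k_{n}.png")[y:y+h,x:x+w],(400,400),interpolation=cv2.INTER_CUBIC)
cv2.imwrite("pics/k2.png",np.hstack([f("wrist",210,130,140,140),f("side",310,130,90,90)]))
E
```

```text
[ 533.56 -224.37  162.3 ] [-0.14 -0.42 -2.06] [-3.14  0.    0.36]
```

View pics/k2.png

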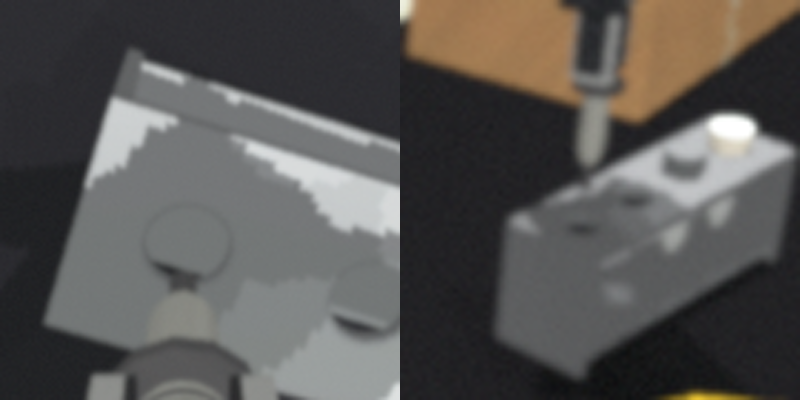

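The punch hangs upright above its own empty hole (wrist crop (187,240)) and is lined up with it. Lowering until the collar nearly seats.

>>> play_rows:
  deltas: [0,0.5,15,0,0,0,0,0,0.5,30,0,0,0,0,0,0.5,45,0,0,0,0,0,0.5,60,0,0,0,0,0,0.5,70,0,0,0,0,0,0.5,76,0,0,0,0,0,0.5,79,0,0,0,0,0,0.5,79,0,0,0,0]

```text
clock: 15.45
eef_pos: [533.7, -225.9, 83.6]
tool_rot: [3.141, -0.0, 0.354]
force: [-0.5, 0.3, -1.8]
width: 14.8
gripper_force: 58.9
```

>>> play_rows:
  deltas: [0,0,0.7,0,0,0,0,0,0,0.7,0,0,0,0.2,0,0,0.7,0,0,0,0.5,0,0,0.7,0,0,0,1,0,0,0.7,0,0,0,1,0,0,0.7,0,0,0,1,0,0,0.7,0,0,0,1,0,0,0.7,0,0,0,1,0,0,0.7,0,0,0,1]

```text
clock: 16.58
eef_pos: [533.6, -225.8, 82.8]
tool_rot: [-3.142, -0.0, 0.354]
force: [-0.2, -0.8, -0.2]
width: 85.3
gripper_force: 0.0
```

>>> play_rows:
  deltas: [0,0,-15,0,0,0,1,0,0,-40,0,0,0,1,0,0,-80,0,0,0,1,0,0,-120,0,0,0,1,0,0,-148,0,0,0,1,0,0,-148,0,0,0,1,0,0,-148,0,0,0,1]

```text
clock: 17.45
eef_pos: [533.2, -225.6, 230.8]
tool_rot: [-3.141, 0.0, 0.354]
force: [-0.3, -0.3, 0.5]
width: 85.6
gripper_force: 0.0
```

```bash
python3 - <<'E'
from h import *
s=read_state();print(s["eef_pos"],s["force"],s["width"])
a=get_image("wrist")[:,:,::-1];b=get_image("side")[:,:,::-1]
f=lambda im,x,y,w,h:cv2.resize(im[y:y+h,x:x+w],(400,400),interpolation=cv2.INTER_CUBIC)
cv2.imwrite("pics/m.png",np.hstack([f(a,210,110,140,140),f(b,310,130,100,100)]))
E
```

```text
[ 533.15093992 -225.60459964  230.77091961] [-0.2525795  -0.29007317  0.51048284] 85.59580845698883
```

View pics/m.png

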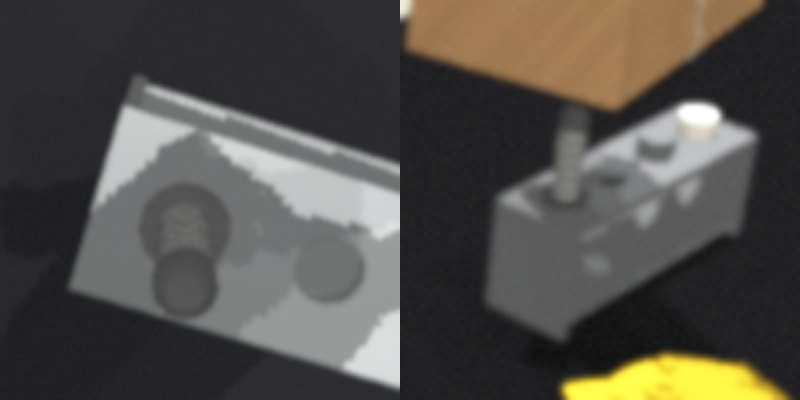

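The punch hangs upright by its collar in its original hole (wrist crop: collar (185,228), cap (185,283)), and the gripper is open and clear of it.

```bash
python3 -c "
from cell import *
print(finish_job())"
```

```text
the job is handed in; nothing more can be done
None
```

I set the punch through the drill bush and pressed it until its spring snapped (force peaked at about 13 N). It is back in its original rack hole and released, and I handed the job in at about 17.5 s; no verdict came back.

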